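# Tip a bearing ball into the dished plate and turn the plate a quarter turn

### The job

Using the small tray by its grip, tip the steel ball out of it into the dished plate without touching the ball, and set the empty tray back down upright on the bench. Then take the plate by its upright handle, lift it about 10 cm straight up off its stand and turn it a quarter turn anticlockwise (seen from above) over the stand, keeping it level and the ball in its middle. Finish while still holding the plate there, level and still, and leave the other things on the bench where they are.

Things in the scene. Friction and masses are not known exactly. Their poses are not given: they have to be found in the camera images.
- ball_center (a point): centre of the loose steel ball, 30 mm in diameter, about 110 g; it rolls easily. It starts in the tray, at the tray's closed end
- tray_grip (a point): middle of the tray's grip: an upright wooden plate 12 mm thick (y), 40 long (x), 42 high, standing on a flat bridge across the tray's middle; this point is 83 mm above the tray's underside, plate top 101, bridge top 59 mm. Axes: x to the open front (pouring edge), y across, z up. The tray balances under it
- tray_lip (a point): middle of the tray's pouring edge: the floor at the open front, 52 mm ahead (+x) of the grip and 60.5 mm below it; axes as tray_grip. The walls and front edge reach 22 mm further down when the tray is level
- dish_center (a point): middle of the dished plate's floor, 5 mm above its underside. The floor is a shallow cone falling 8 degrees to this point, where a ball rests with its centre about 15 mm above it. Axes: x points from the handle across the plate, z up
- dish_handle (a point): grip point on the plate's handle: an upright wooden plate on the rim, 12 mm thick (radially, the plate's x), 50 mm wide (y), top 96 mm above the plate's underside; the point is 83 mm from the plate's middle (its -x side) and 72 mm above the underside; axes as dish_center. It starts pointing roughly at the robot
- stand: fixed square plywood stand, 110 mm, 16 mm high with a 2 mm cork disc on top; origin at its underside. The plate starts on its middle with axes within 0.05 rad of the stand's; a quarter turn anticlockwise brings the plate's x axis onto the stand's y axis (handle to the stand's -y)
- tray: loose sheet-steel tray, 104 mm long (x), 72 wide, 0.2 kg; walls 34 mm high at sides and back, front open. Floor rises 9 degrees from 6 mm at the back to 22 mm at the front, so the ball stays at the back till the front is tipped down further than that; 25 to 35 degrees empties it. Origin: centre of the underside, axes as tray_grip
- dish: loose round aluminium dished plate, outer diameter 160 mm, wall 4 mm, rim 34 mm above the underside, about 0.22 kg, standing on the stand; origin at the centre of its underside, axes as dish_center
- ball: the ball as a whole; use ball_center for its position
- glasses: bystander: clear safety glasses, 82x154x49 mm
- rule: bystander: folded wooden rule, 203 mm long
- oak_block: bystander: short hardwood block, 50x66x55 mm high
- brush: bystander: round paint brush, 201 mm long
- bar_clamp: bystander: small bar clamp lying flat, 89x176 mm
Mind the look-alikes: they are no part of the job. There is more than one size of the tray; the one meant has the size given above.

How it is judged:
On the way, in this order (a step that is already met when the one before it is completed fails the run):
1. the ball lies in the plate, the plate still on its stand (horizontal distance between ball_center and dish_center below 0.07 m and z of ball_center in the frame of dish_center between 0 and 0.04 m and distance between dish and stand below 0.03 m), for 0.2 s.
2. the empty tray stands upright on the bench again, let go (horizontal distance between ball_center and dish_center below 0.07 m and z of ball_center in the frame of dish_center between 0 and 0.04 m and height (world z) of tray_grip below 0.089 m and angle between tray_grip's own z axis and vertical below 0.06 rad and contact force between the fingers and tray below 0.1 N and linear speed of tray below 0.02 m/s and contact force between tray and stand below 0.1 N and contact force between tray and dish below 0.1 N), for 0.2 s.
3. the plate is lifted clear of its stand with the ball in its middle (z of dish in the frame of stand above 0.05 m and horizontal distance between ball_center and dish_center below 0.02 m and contact force between the fingers and dish above 1 N), for 0.2 s.
At the end, for the whole second after the job is handed in: Plate held, underside 5 to 17 cm above its stand's top and within 5 cm sideways of it, a quarter turn anticlockwise of its start (0.17 rad), level (0.09 rad), still; ball at rest within 15 mm of its middle; tray upright on the bench, let go (all of step 2 and horizontal distance between ball_center and dish_center below 0.015 m and linear speed of ball below 0.03 m/s and z of dish in the frame of stand between 0.07 and 0.19 m and horizontal distance between dish and stand below 0.05 m and angle between the x axis of dish and the y axis of stand, either way round below 0.17 rad and y of dish_handle in the frame of stand below -0.02 m and angle between dish_center's own z axis and vertical below 0.09 rad and linear speed of dish below 0.02 m/s and contact force between the fingers and dish above 1 N and contact force between dish and stand below 0.05 N); the arm keeps its last pose, push and grip.
It fails at once if the fingers touch the ball (contact force between the fingers and ball above 0.3 N).
It fails at once if the ball strays from the middle of the lifted plate (more than 30 mm) (z of dish in the frame of stand above 0.04 m and horizontal distance between ball_center and dish_center above 0.03 m).
It fails at once if the lifted plate is tilted by more than 0.17 rad (10 degrees) (z of dish in the frame of stand above 0.04 m and angle between dish_center's own z axis and vertical above 0.17 rad).
It fails at once if a bystander (glasses, rule, short block, brush, bar clamp) is moved more than 30 mm (distance of any of glasses, rule, oak_block, brush, bar_clamp from where it was at the start of the episode above 0.03 m).
It also fails if it takes over 72 s, if anything falls off the work surface, if the arm or the gripper's body presses on something with over 40 N, if the wrist force passes 120 N, or if a joint passes its speed limit or range.

### The arm

A 6-joint arm with a two-finger parallel gripper is mounted at the origin on the work surface; the furniture and walls round the work are solid. World frame = base frame: x ahead of the robot, y to its left, z up, the work surface at z = 0. Lengths are in m, angles in rad, forces in N, time in s.
With the tool pointing down it reaches from about 0.3 to 0.825 m from the base axis. Payload 5.4 kg.
Tool frame: the origin (TCP) lies midway between the tips of the shut fingers; the grasp point (between the pads) lies 19 mm behind it; z points along the fingers, y is the line along which they close (so a half turn about z gives the same grasp; the last joint's range is limited). The gripper opens to 92 mm and grips with 3 to 60 N. Pads are 20 mm wide; open, the fingers measure 128 mm over their backs; the gripper's body (75 mm by 189 mm) begins 69 mm behind the grasp point.
Start: joints at [-1.36, 0.158, 1.597, -0, 1.386, -0.21], TCP at [0.235, -0.525, 0.215] pointing down, gripper open.
Joint ranges: [-2.91, 2.91], [-0.94, 2.29], [0.18, 2.7], [-1.29, 4.43], [0.17, 2.64], [-3, 3]. Speed limits (rad/s): [2.57, 2.57, 3.14, 3.14, 3.14, 3.14].

### API

Orientations are given as a rotation vector (axis times angle).
In Python, from workcell import * gives the robot as it stands.
- The arm moves only by the tool carry_out, never from a script. Its argument "plan" is a list of rows, each a list of 7 numbers: the opening, from -1 (shut) to 1 (fully open), so that 0 is half open, then the shift along the tool's x, y, z as a fraction of full scale, then the turn, a rotation vector about the tool's x, y, z as a fraction of full scale. A call has 1 to 12 rows; each row shifts and turns the commanded pose from where the row before left it, along the tool's axes as they then stand; what a row does not reach is not made up. Full scale, the value 1, is 2.5 cm for a shift and 0.1 rad for a turn. A row lasts 1/12 s, in which the tool goes at most 41.7 mm and 7.16 degrees, less where a joint would pass 70% of its speed; a pose out of reach is approached as far as the arm can. A call with a number of a shift or a turn outside -1 to 1 is refused whole. A call with a gripper value outside its range is refused whole. The fingers move at their own pace and stop on an object; "force" is the grip in N (left out, the last holds). Time passes only in rows, so rows that do not move let the fingers close. It gives the time, the measured TCP pose, the force, the opening and the grip force at its end, in the units of the state.
- get_state(): the state, without advancing time (a new reading comes with each control period).
- read_camera(name): name is "scene" or "top" or "wrist"; returns a dict with "img" (480x640x3 uint8, blue, green, red), "camera_matrix" (3x3 intrinsics, pixels), "R" (3x3) and "t" (3): a world point X has camera coordinates R X + t; the wrist camera has in their place "hand_eye" (4x4, takes a point from camera to tool coordinates, whose origin is the TCP and whose axes are the flange's). Camera axes: x right, y down, z forward; pixel columns grow to the right and rows downward; lengths in m; the calibration is good to about 2 mm. A picture is of the moment at which its call begins: read the wrist's pose just before it. There is no depth.
- finish_job(): hands the job in; it is judged then, once.
Trained networks look in a picture, given as the dict that the camera call returned (one of the last four; its "shot" number tells which), for a name from the list of things; names that differ only in an ending like _2 or _b are one class to them, and where a whole thing is asked for, a point or a joint stands for the part that bears it (a point fixed in the world has none). Each returns a list of dicts, best first, with "p" (0 to 1); they miss things now and then, are a little off and sometimes report something else, mostly with a low value. They report only what shows in the picture. A call takes as long as a camera call. They do not tell look-alikes from the thing itself.
- outline_of(picture, query): "region" (480x640 bool, what is visible of it) and "extent" ([centre column, centre row, width, height] in pixels, round what is visible of it).
The state is a dict: "time_s": time; "joint_pos": joint angles; "qd": joint speeds; "effort": joint torques, N m; "tcp_pos": TCP position; "ee_rot": TCP orientation; "force": force on the tool from outside, world axes, zero at the start; "wrist_torque": the same for the moment, N m; "width": opening from 0.0 (shut) to 1.0 (fully open); "grasp_force": force on a finger pad.
Only numpy, scipy, OpenCV 4.12 (cv2) and the standard library are available. Lean on these libraries where they do the work, as an engineer would, in place of code of your own. Each camera call takes 0.05 s, during which the arm holds its last target. There are 200 camera calls.

## Working session

There is one attempt and no reset: what is moved stays moved. The work goes in short steps, Python scripts to look and compute and a tool call to move; the robot and the scene stay as the last step left them, time stands still between calls to the robot, and variables do not carry over. Pictures are saved under pics/ and viewed, at most 12 in all, crops included, and the job is handed in when it is done.

Besides the shell and the picture viewer there is one more tool, called after "Call:" as name(argument=value, ...) on one line, values as JSON. carry_out: Moves the arm, as the interface text tells. Shift numbers are shares of 2.5 cm and turn numbers shares of 0.1 rad, none past 1 either way. Its arguments: {"type":"object","properties":{"plan":{"type":"array","items":{"type":"array","items":{"type":"number"}}},"force":{"type":"number"}},"required":["plan"]}

```bash
mkdir -p pics; ls
cat > h.py <<'E'
from workcell import *
import numpy as np, cv2
from scipy.spatial.transform import Rotation as Ro
def ray(p,uv):
    K=p["camera_matrix"];d=np.linalg.inv(K)@np.array([uv[0],uv[1],1.]);R=np.array(p["R"]);t=np.array(p["t"]).ravel()
    return -R.T@t, R.T@d
def at(p,uv,z):
    c,d=ray(p,uv);return c+d*(z-c[2])/d[2]
def proj(p,X):
    q=p["camera_matrix"]@(np.array(p["R"])@np.array(X)+np.array(p["t"]).ravel());return q[:2]/q[2]
E
python3 - <<'E'
from h import *
s=get_state();print(s)
for n in ("top","scene"):
    p=read_camera(n);cv2.imwrite(f"pics/{n}1.png",p["img"])
    c,_=ray(p,(320,240));print(n,c)
    for q in ("ball","tray","dish","stand","tray_grip","dish_handle","oak_block"):
        for r in outline_of(p,q):
            if r["p"]>.2: print(q,round(r["p"],2),np.round(r["extent"],0),r["region"].sum(), np.round(at(p,r["extent"][:2],.03),3))
E
```

```text
pics
{'time_s': 0.0, 'joint_pos': array([-1.36009522e+00,  1.59042266e-01,  1.59825591e+00,  8.27567606e-06,
        1.38616659e+00, -2.10060754e-01]), 'qd': array([-0.00016714,  0.00107654,  0.00239752,  0.00023475,  0.00203937,
       -0.00150995]), 'effort': array([ 7.23491667e-06, -3.85574627e+01, -3.22106981e+01,  7.02173123e-02,
        3.77562724e-02, -1.40193824e-04]), 'tcp_pos': array([ 0.23473139, -0.52421662,  0.21361086]), 'ee_rot': array([-3.07049470e+00, -6.55673172e-01, -1.18276365e-05]), 'force': array([ 0.63773919, -1.03056694, -0.97849359]), 'wrist_torque': array([ 0.00927043, -0.00974013,  0.05309041]), 'grasp_force': 0.0, 'width': 0.9983325582362974}
top [ 0.3408159  -0.11175511  0.93600141]
tray 0.92 [331. 215.  34.  57.] 1536 [ 0.527 -0.129  0.03 ]
tray 0.9 [388. 210.  30.  35.] 807 [ 0.534 -0.25   0.03 ]
tray 0.56 [421. 346.  73.  89.] 3801 [ 0.254 -0.3    0.03 ]
dish 0.94 [179. 203.  75.  83.] 4726 [0.563 0.194 0.03 ]
tray_grip 0.85 [421. 345.  72.  85.] 3753 [ 0.256 -0.301  0.03 ]
tray_grip 0.73 [330. 216.  41.  56.] 1591 [ 0.524 -0.127  0.03 ]
tray_grip 0.57
[... 251 characters left out ...]
118 [ 0.559 -0.117  0.03 ]
tray 0.77 [339. 312.  43.  38.] 1092 [ 0.538 -0.253  0.03 ]
tray 0.6 [191. 305.  87.  88.] 4452 [ 0.241 -0.265  0.03 ]
tray 0.55 [342. 275.  47.  50.] 1611 [ 0.528 -0.106  0.03 ]
dish 0.92 [366. 213.  62.  43.] 1679 [0.562 0.269 0.03 ]
stand 0.75 [373. 240.  42.  12.] 253 [0.59  0.083 0.03 ]
tray_grip 0.96 [342. 274.  47.  47.] 1564 [ 0.528 -0.1    0.03 ]
tray_grip 0.88 [344. 312.  40.  42.] 1064 [ 0.546 -0.252  0.03 ]
tray_grip 0.77 [192. 307.  89.  90.] 4363 [ 0.245 -0.27   0.03 ]
tray_grip 0.35 [372. 237.  45.   8.] 303 [0.584 0.105 0.03 ]
dish_handle 0.81 [366. 214.  63.  44.] 1650 [0.562 0.26  0.03 ]
oak_block 0.61 [303. 246.  24.  36.] 655 [0.416 0.027 0.03 ]
```

Run:
```python
import cv2
a=cv2.imread("pics/top1.png");b=cv2.imread("pics/scene1.png")
cv2.imwrite("pics/top1c.png",cv2.resize(a[150:300,130:330+80],None,fx=2.8,fy=2.8,interpolation=2))
cv2.imwrite("pics/sc1c.png",cv2.resize(b[185:345,260:460],None,fx=3.75,fy=3.75,interpolation=2))
```

```text
(no output)
```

View pics/top1.png

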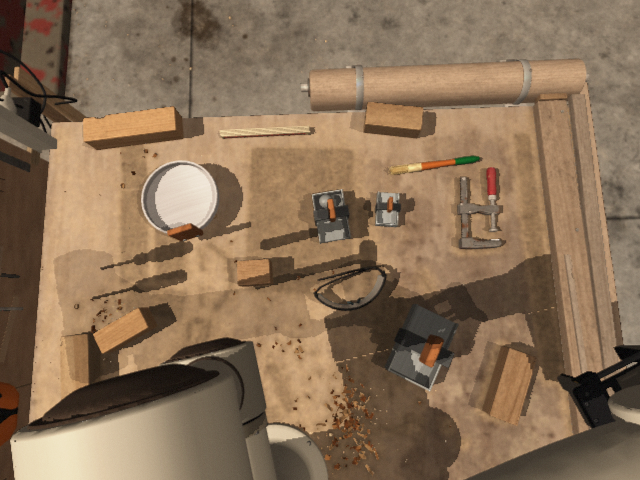

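View pics/top1c.png

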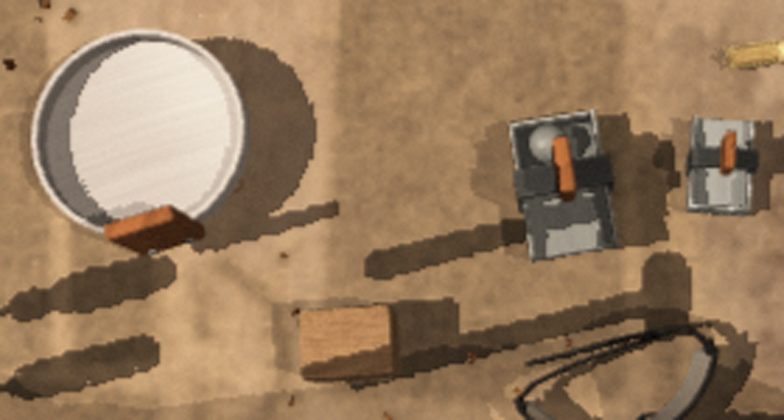

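View pics/sc1c.png

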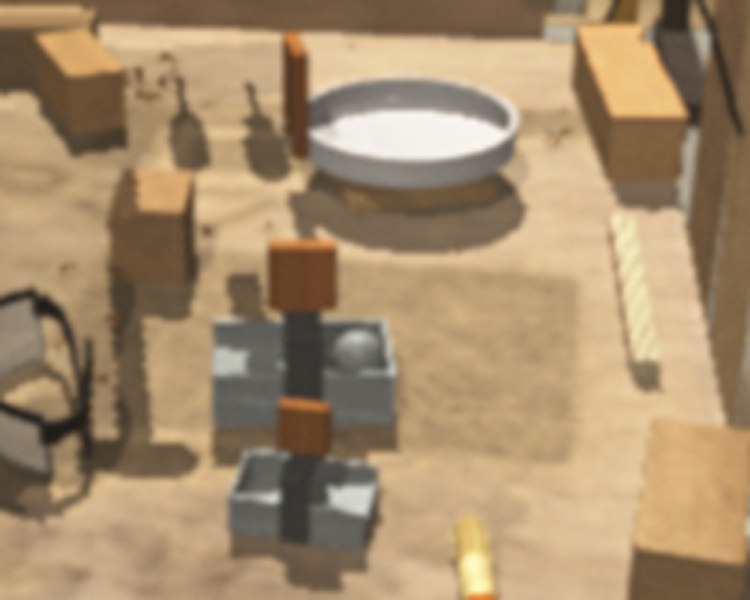

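The top view shows three trays: 331,215 (medium, ball at its far end), 388,210 (small) and 421,346 (large, empty). The plate is at 179,203, with its handle at 184,231. The scene crop confirms that the ball is in the medium tray, which is about 104 mm long, at its +x end, so the tray's open front faces the robot. I choose the tray at 331,215. Next I'll measure it more closely.

```bash
cat >> h.py <<'E'
from scipy.optimize import least_squares
def orange(p,box):
    h=cv2.cvtColor(p["img"],cv2.COLOR_BGR2HSV);m=((h[...,0]<13)&(h[...,1]>140)&(h[...,2]>50)).astype(np.uint8)
    x0,y0,x1,y1=box;k=np.zeros_like(m);k[y0:y1,x0:x1]=1;m=m*k
    n,l,s,c=cv2.connectedComponentsWithStats(m);i=1+np.argmax(s[1:,4]);return (l==i).astype(np.uint8)
def boxpts(w,l,h,c,yaw):
    P=np.array([[a*w/2,b*l/2,z] for a in(-1,1) for b in(-1,1) for z in h]);cs,sn=np.cos(yaw),np.sin(yaw)
    P[:,:2]=P[:,:2]@np.array([[cs,sn],[-sn,cs]])+c;return P
def circ(p,mask):
    cn=max(cv2.findContours(mask.astype(np.uint8),0,1)[0],key=cv2.contourArea)[:,0,:]
    W=np.array([at(p,u,.052)[:2] for u in cn])
    return least_squares(lambda c:np.hypot(*(W-c[:2]).T)-c[2],[*W.mean(0),.08],loss="soft_l1",f_scale=.001).x
E
python3 - <<'E'
from h import *
p=read_camera("top");q=read_camera("scene")
c=circ(p,outline_of(p,"dish")[0]["region"]);print("dish top",c)
c=circ(q,outline_of(q,"dish")[0]["region"]);print("dish scene",c)
for n,bt,bs in (("trayplate",(312,185,352,245),(325,240,358,272)),("handle",(160,218,210,245),(330,190,345,232))):
    mt=orange(p,bt);ms=orange(q,bs)
    for pic,m in((p,mt),(q,ms)):
        cn=max(cv2.findContours(m,0,1)[0],key=cv2.contourArea);print(n,m.sum(),cv2.boundingRect(cn),cv2.minAreaRect(cn))
    # triangulate the centroid
    ut,us=[np.array(np.nonzero(m)[::-1]).mean(1) for m in(mt,ms)]
    a,d=ray(p,ut);b,e=ray(q,us)
    k=np.linalg.lstsq(np.stack([d,-e],1),b-a,rcond=None)[0];print(a+d*k[0],b+e*k[1])
    # silhouette fit of the upright plate
    w,l,h,=(.040,.012,(.059,.101)) if n[0]=="t" else (.012,.05,(.062,.114))
    def ov(v):
        s=0
        for pic,m in((p,mt),(q,ms)):
            P=boxpts(w,l,h,v[:2],v[2]);U=np.array([proj(pic,X) for X in P],np.float32)
            k=np.zeros(m.shape,np.uint8);cv2.fillConvexPoly(k,np.round(cv2.convexHull(U)*16).astype(np.int32),1,shift=4)
            s+=(k&m).sum()/(k|m).sum()
        return -s
    from scipy.optimize import differential_evolution as DE
    m0=a+d*k[0];r=DE(ov,[(m0[0]-.02,m0[0]+.02),(m0[1]-.02,m0[1]+.02),(-.5,.5)],seed=1,maxiter=60);print("fit",r.x,r.fun)
r=max([r for r in outline_of(p,"tray") if abs(r["extent"][0]-331)<8],key=lambda r:r["p"])
cn=max(cv2.findContours(r["region"].astype(np.uint8),0,1)[0],key=cv2.contourArea)
rc=cv2.minAreaRect(np.array([at(p,u[0],.034)[:2] for u in cn],np.float32));print("tray",rc)
E
```

```text
dish top [0.56794215 0.1855131  0.08147085]
dish scene [0.56501462 0.17389134 0.10209605]
trayplate 127 (328, 199, 8, 23) ((331.31085205078125, 209.8648681640625), (22.193862915039062, 6.247161388397217), 80.53767395019531)
trayplate 13 (337, 263, 6, 4) ((339.5, 264.5), (3.0, 5.0), 90.0)
[ 0.52899255 -0.1298803   0.0695071 ] [ 0.52458755 -0.13082889  0.0685703 ]
fit [ 0.52584148 -0.12977527  0.04619745] -0.7255424690965038
handle 343 (168, 224, 35, 17) ((184.73463439941406, 232.0269317626953), (14.296045303344727, 33.85443878173828), 74.74488067626953)
handle 13 (338, 217, 3, 9) ((339.0, 221.0), (2.0, 8.0), 0.0)
[0.49798179 0.1775261  0.04114517] [0.49219836 0.17634125 0.03974639]
fit [0.48935475 0.16049166 0.16449492] -0.8439481055580127
tray ((0.5250298380851746, -0.1294150948524475), (0.10659434646368027, 0.07353420555591583), 7.127575397491455)
```

Call:
carry_out(plan=[[1,0,0,-1,0,0,0],[1,0,0,-1,0,0,0],[1,0.85,-0.49,-1,0,0,0],[1,0.85,-0.49,0,0,0,0],[1,0.85,-0.49,0,0,0,0],[1,0.85,-0.49,0,0,0,0],[1,0.85,-0.49,0,0,0,0],[1,0.85,-0.49,0,0,0,0],[1,0.85,-0.49,0,0,0,0],[1,0.85,-0.49,0,0,0,0],[1,0.85,-0.49,0,0,0,0],[1,0.85,-0.49,0,0,0,0]])

```text
time_s: 2.05
tcp_pos: [0.3794, -0.3252, 0.2897]
ee_rot: [3.072, 0.656, 0.0]
force: [0.5, -0.1, 0.1]
width: 0.999
grasp_force: 0.0
```

Call:
carry_out(plan=[[1,0.85,-0.49,0,0,0,0],[1,0.85,-0.49,0,0,0,0],[1,0.85,-0.49,0,0,0,0],[1,0.85,-0.49,0,0,0,0],[1,0.85,-0.49,0,0,0,0],[1,0.85,-0.49,0,0,0,0],[1,0.85,-0.49,0,0,0,0],[1,0.85,-0.49,0,0,0,0],[1,0.85,-0.49,0,0,0,0],[1,0.85,-0.49,0,0,0,0],[1,0,0,0,0,0,-1],[1,0,0,0,0,0,-1]])

```text
time_s: 3.05
tcp_pos: [0.5233, -0.1263, 0.2895]
ee_rot: [-2.988, -0.97, 0.0]
force: [0.2, -0.1, -0.7]
width: 0.996
grasp_force: 0.0
```

Call:
carry_out(plan=[[1,0,0,0,0,0,-1],[1,0,0,0,0,0,-1],[1,0,0,0,0,0,-1],[1,0,0,0,0,0,-1],[1,0,0,0,0,0,-1],[1,0,0,0,0,0,-1],[1,0,0,0,0,0,-1],[1,0,0,0,0,0,-1],[1,0,0,0,0,0,-1],[1,0,0,0,0,0,-1],[1,0,0,0,0,0,-1],[1,0,0,0,0,0,-1]])

```text
time_s: 4.05
tcp_pos: [0.5227, -0.1276, 0.2896]
ee_rot: [1.921, 2.486, 0.0]
force: [0.1, -0.0, -0.2]
width: 1.0
grasp_force: 0.0
```

Call:
carry_out(plan=[[1,0,0,0,0,0,-1],[1,0,0,0,0,0,-1],[1,0,0,0,0,0,-1],[1,0,0,0,0,0,-1],[1,0,0,0,0,0,-1],[1,0,0,0,0,0,-1],[1,0,0,0,0,0,-1],[1,0,0,0,0,0,-1],[1,0,0,0,0,0,-1],[1,0,0,0,0,0,-1],[1,0,0,0,0,0,-1],[1,0,0,0,0,0,-1]])

```text
time_s: 5.05
tcp_pos: [0.5227, -0.1276, 0.2896]
ee_rot: [0.182, 3.136, -0.0]
force: [0.1, -0.3, -0.6]
width: 1.001
grasp_force: 0.0
```

Call:
carry_out(plan=[[1,0,0,0,0,0,-1],[1,0,0,0,0,0,-1],[1,0,0,0,0,0,-0.5],[1,0,0,0,0,0,0],[1,0,0,0,0,0,0]])

```text
time_s: 5.47
tcp_pos: [0.5227, -0.1276, 0.2896]
ee_rot: [-0.2, 3.135, 0.0]
force: [-0.8, -0.0, -1.5]
width: 0.999
grasp_force: 0.0
```

```bash
cat >> h.py <<'E'
def wrist():
    s=get_state();p=read_camera("wrist");H=np.array(p["hand_eye"]);T=np.eye(4);T[:3,:3]=Ro.from_rotvec(s["ee_rot"]).as_matrix();T[:3,3]=s["tcp_pos"]
    C=np.linalg.inv(T@H);p["R"]=C[:3,:3];p["t"]=C[:3,3];return s,p
def fit(p,m,w,l,h,x0):
    from scipy.optimize import differential_evolution as DE
    def ov(v):
        U=np.array([proj(p,X) for X in boxpts(w,l,h,v[:2],v[2])],np.float32)
        k=np.zeros(m.shape,np.uint8);cv2.fillConvexPoly(k,np.round(cv2.convexHull(U)*16).astype(np.int32),1,shift=4)
        return -(k&m).sum()/(k|m).sum()
    r=DE(ov,[(x0[0]-.03,x0[0]+.03),(x0[1]-.03,x0[1]+.03),(x0[2]-.4,x0[2]+.4)],seed=1,maxiter=60);return r.x,r.fun
E
python3 - <<'E'
from h import *
s,p=wrist();cv2.imwrite("pics/w1.png",p["img"]);print(np.array(p["hand_eye"]).round(3),s["joint_pos"].round(3))
print(proj(p,(.525,-.13,.101)),ray(p,(320,240))[0])
m=orange(p,(0,0,640,480));print(m.sum(),cv2.boundingRect(m),fit(p,m,.04,.012,(.059,.101),(.525,-.13,.12)))
for q in("tray","ball"):
  for r in outline_of(p,q):
    cn=max(cv2.findContours(r["region"].astype(np.uint8),0,1)[0],key=cv2.contourArea)
    print(q,r["p"],r["extent"],cv2.minAreaRect(np.array([at(p,u[0],.034)[:2] for u in cn],np.float32)))
E
```

```text
[[-0.    -0.968 -0.252  0.07 ]
 [ 1.    -0.     0.     0.   ]
 [-0.    -0.252  0.968 -0.17 ]
 [ 0.     0.     0.     1.   ]] [-0.464  0.021  1.596  0.     1.524 -2.163]
[315.40489184 218.89178754] [ 0.4533392  -0.13621973  0.4593047 ]
563 (53, 204, 17, 41) (array([ 0.53021   , -0.11499869,  0.40665107]), np.float64(0.0))
tray 0.94 [190.6, 19.6, 69.7, 39.1] ((0.3276367783546448, -0.2979360520839691), (0.03797372803092003, 0.0805855393409729), 7.308784008026123)
tray 0.88 [318.9, 209.9, 62.0, 80.2] ((0.5241513848304749, -0.12796440720558167), (0.1075127050280571, 0.07716264575719833), 7.2888312339782715)
tray 0.64 [228.3, 204.1, 46.7, 58.9] ((0.5345318913459778, -0.2460687756538391), (0.05656859651207924, 0.0703946202993393), 84.41529083251953)
ball 0.51 [322.2, 234.6, 21.2, 17.9] ((0.5586782097816467, -0.11564493179321289), (0.020698588341474533, 0.027543451637029648), 50.552940368652344)
```

View pics/w1.png

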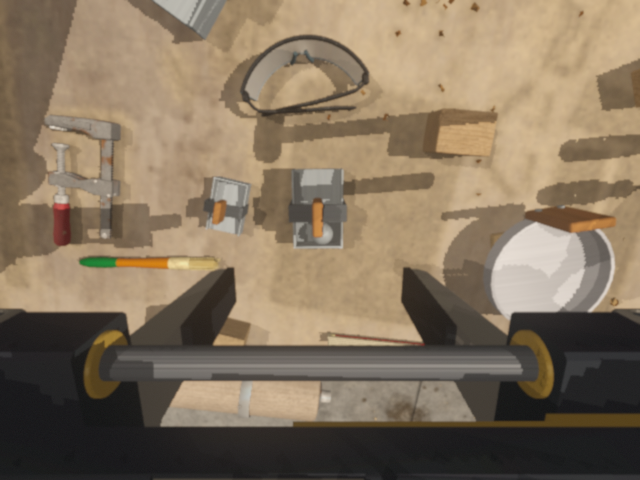

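Run:
```python
from h import *
s,p=wrist()
m=orange(p,(300,185,335,250));print(m.sum(),cv2.boundingRect(m));print(fit(p,m,.04,.012,(.059,.101),(.525,-.13,.12)))
m=orange(p,(515,200,625,240));print(m.sum(),cv2.boundingRect(m));print(fit(p,m,.012,.05,(.052,.114),(.49,.17,.12)))
c=s["tcp_pos"]
```

```text
Traceback (most recent call last):
  File "h.py", line 15, in orange
    n,l,s,c=cv2.connectedComponentsWithStats(m);i=1+np.argmax(s[1:,4]);return (l==i).astype(np.uint8)
                                                    ~~~~~~~~~^^^^^^^^^
ValueError: attempt to get argmax of an empty sequence
```

Hue is a bit higher there, so I'll loosen the threshold.

```bash
sed -i 's/h\[...,0\]<13)&(h\[...,1\]>140)/h[...,0]<16)\&(h[...,1]>150)/' h.py
python3 - <<'E'
from h import *
s,p=wrist();h=cv2.cvtColor(p["img"],cv2.COLOR_BGR2HSV);print(h[217,317],h[222,580],h[217,300],h[225,319])
m=orange(p,(300,185,335,250));print(m.sum(),cv2.boundingRect(m));print(fit(p,m,.04,.012,(.059,.101),(.525,-.13,.12)))
m=orange(p,(515,200,625,240));print(m.sum(),cv2.boundingRect(m));print(fit(p,m,.012,.05,(.052,.114),(.49,.17,.12)))
E
```

```text
[ 15 160 186] [ 14 159 156] [14 37 75] [ 16 160 203]
205 (313, 202, 10, 34)
(array([ 0.51840783, -0.14856886,  0.4303852 ]), np.float64(0.0))
396 (570, 217, 45, 15)
(array([0.46013988, 0.16537567, 0.46645724]), np.float64(0.0))h.py:31: RuntimeWarning: overflow encountered in scalar negative
  return -(k&m).sum()/(k|m).sum()
```

```bash
sed -i 's/return -(k&m).sum()\/(k|m).sum()/return -float((k\&m).sum())\/(k|m).sum()/; s/<16)&(h\[...,1\]>150)/<19)\&(h[...,1]>140)/' h.py
python3 - <<'E'
from h import *
s,p=wrist()
m=orange(p,(300,185,335,250));print(m.sum(),cv2.boundingRect(m));print(fit(p,m,.04,.012,(.059,.101),(.525,-.13,.12)))
m=orange(p,(515,200,625,240));print(m.sum(),cv2.boundingRect(m));print(fit(p,m,.012,.05,(.052,.114),(.49,.17,.12)))
E
```

```text
329 (313, 200, 10, 37)
(array([ 0.52554192, -0.12712438,  0.12656772]), np.float64(-0.7278761061946902))
666 (565, 209, 51, 23)
(array([0.49025726, 0.16694325, 0.10673579]), np.float64(-0.46355272469922154))
```

Call:
carry_out(plan=[[0,-0.09,-0.05,0.9,0,0,0],[0,0,0,1,0,0,0],[0,0,0,1,0,0,0],[0,0,0,1,0,0,0],[0,0,0,1,0,0,0],[0,0,0,1,0,0,0],[0,0,0,1,0,0,0],[0,0,0,1,0,0,0],[0,0,0,0.6,0,0,0],[0,0,0,0.4,0,0,0],[0,0,0,0,0,0,0]])

```text
time_s: 6.68
tcp_pos: [0.5235, -0.1278, 0.0649]
ee_rot: [0.202, -3.131, -0.003]
force: [-0.5, -0.0, -0.6]
width: 0.495
grasp_force: 0.0
```

Call:
carry_out(plan=[[-1,0,0,0,0,0,0],[-1,0,0,0,0,0,0],[-1,0,0,0,0,0,0],[-1,0,0,0,0,0,0],[-1,0,0,0,0,0,0],[-1,0,0,0,0,0,0],[-1,0,0,0,0,0,0],[-1,0,0,0,0,0,0]], force=40)

```text
time_s: 7.35
tcp_pos: [0.5255, -0.1287, 0.0678]
ee_rot: [-0.203, 3.134, -0.001]
force: [-0.8, 0.8, 3.9]
width: 0.127
grasp_force: 40.0
```

Call:
carry_out(plan=[[-1,0,0,-0.2,0,0,0],[-1,0,0,-0.4,0,0,0],[-1,0,0,-0.6,0,0,0],[-1,0,0,-0.8,0,0,0.3],[-1,0,0,-1,0,0,0.5],[-1,0,0,-1,0,0,0.7],[-1,0,0,-1,0,0,0.8],[-1,0,0,-1,0,0,0.8],[-1,0,0,-0.8,0,0,0.8],[-1,0,0,-0.6,0,0,0.8],[-1,0,0,-0.4,0,0,0.8],[-1,0,0,-0.2,0,0,0.8]])

```text
time_s: 8.35
tcp_pos: [0.5254, -0.1287, 0.2693]
ee_rot: [0.784, 3.04, -0.001]
force: [0.8, 0.1, -3.6]
width: 0.128
grasp_force: 40.0
```

Call:
carry_out(plan=[[-1,0,0,0,0,0,0.8],[-1,0,0,0,0,0,0.8],[-1,0,0,0,0,0,0.8],[-1,0,0,0,0,0,0.8],[-1,0,0,0,0,0,0.8],[-1,0,0,0,0,0,0.8],[-1,0,0,0,0,0,0.8],[-1,0,0,0,0,0,0.8],[-1,0,0,0,0,0,0.8],[-1,0,0,0,0,0,0.8],[-1,0,0,0,0,0,0.8],[-1,0,0,0,0,0,0.6]])

```text
time_s: 9.35
tcp_pos: [0.5246, -0.1283, 0.2671]
ee_rot: [-2.076, -2.356, 0.0]
force: [-0.1, 1.0, -2.5]
width: 0.128
grasp_force: 40.0
```

Call:
carry_out(plan=[[-1,0,0,0,0,0,0.4],[-1,0,0,0,0,0,0.2],[-1,0,0,0,0,0,0],[-1,0,0,0,0,0,0],[-1,0,0,0,0,0,0]])

```text
time_s: 9.77
tcp_pos: [0.525, -0.1285, 0.2671]
ee_rot: [-2.141, -2.298, 0.0]
force: [0.3, 0.6, -3.0]
width: 0.125
grasp_force: 40.0
```

Run:
```python
from h import *
s,p=wrist();cv2.imwrite("pics/w2.png",p["img"]);print(s["joint_pos"].round(2))
q=read_camera("top");cv2.imwrite("pics/top2.png",q["img"])
for pic in(p,q):
    for n in("dish","ball"):
        for r in outline_of(pic,n): 
            print(n,round(r["p"],2),np.round(r["extent"]),circ(pic,r["region"]) if n=="dish" else "")
```

```text
[-0.46  0.04  1.62 -0.    1.48 -0.53]
dish 0.88 [168. 201.  59.  82.] [0.57637656 0.20520365 0.06611111]
dish 0.67 [350. 289.  69.  45.] [ 0.40495613 -0.15484599  0.07370441]
dish 0.51 [436. 165.  86.  19.] [-228.52826793  -26.49223527  230.6389448 ]
dish 0.18 [333. 194.  63.  42.] [ 0.56142949 -0.08477401  0.03007347]
```

View pics/w2.png

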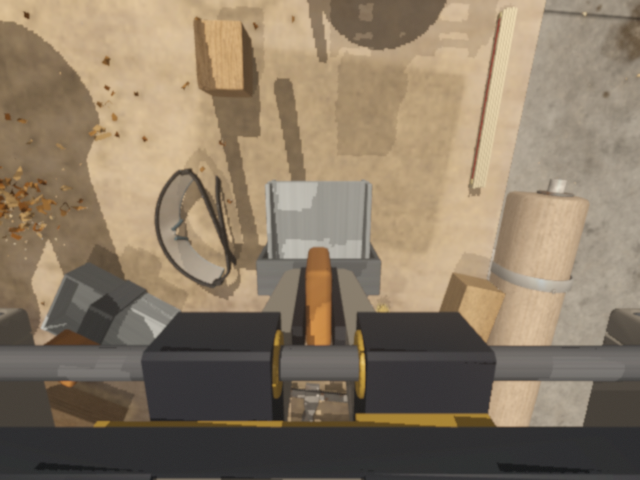

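Call:
carry_out(plan=[[-1,0.2,0.1,0,0,0,0],[-1,0.4,0.2,0,0,0,0],[-1,0.6,0.3,0,0,0,0],[-1,0.8,0.3,0,0,0,0],[-1,0.8,0.3,0,0,0,0],[-1,0.6,0.3,0,0,0,0],[-1,0.6,0.2,0,0,0,0],[-1,0.4,0.1,0,0,0,0],[-1,0.2,0.1,0,0,0,0],[-1,0.1,0,0,0,0,0],[-1,0,0,0,0,0,0],[-1,0,0,0,0,0,0]])

```text
time_s: 11.07
tcp_pos: [0.5642, -0.0084, 0.2671]
ee_rot: [2.143, 2.297, -0.0]
force: [-1.2, 0.6, -2.5]
width: 0.127
grasp_force: 40.0
```

Run:
```python
from h import *
s,p=wrist();cv2.imwrite("pics/w3.png",p["img"]);print(s["tcp_pos"],proj(p,(.567,.183,.052)))
for r in outline_of(p,"dish")[:2]: print(round(r["p"],2),np.round(r["extent"]),circ(p,r["region"]))
m=orange(p,(60,20,330,200));print(m.sum(),cv2.boundingRect(m));print(fit(p,m,.012,.05,(.052,.114),(.49,.17,.12)))
```

```text
[ 0.5641734  -0.00844521  0.26709734] [332.99236314  32.19609478]
525 (240, 20, 22, 38)
(array([0.4834417 , 0.18009181, 0.36277542]), np.float64(-0.4557077625570776))
```

View pics/w3.png

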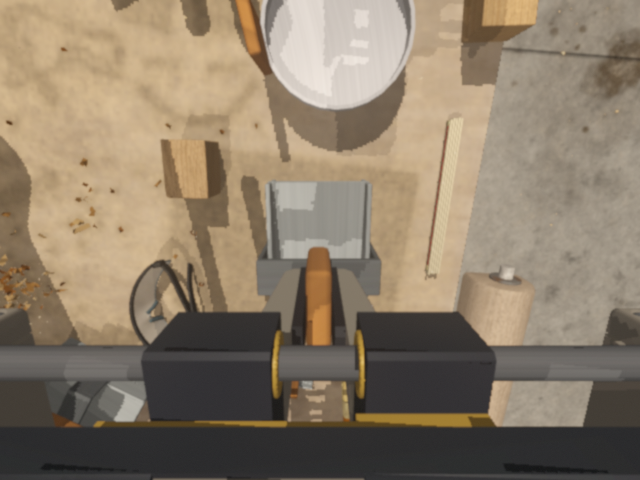

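Run:
```python
from h import *
s,p=wrist()
for z in (.052,):
    W=np.array([at(p,u,z)[:2] for u in [(261,30),(414,30),(337,109),(282,83),(394,83)]]);print(W.round(4))
    print(least_squares(lambda c:np.hypot(*(W-c[:2]).T)-.08,[.567,.183]).x,least_squares(lambda c:np.hypot(*(W-c[:2]).T)-c[2],[.567,.183,.08]).x)
q=read_camera("top")
h=cv2.cvtColor(q["img"],cv2.COLOR_BGR2HSV);m=((h[...,1]<70)&(h[...,2]>70)).astype(np.uint8);k=np.zeros_like(m);k[155:240,135:222]=1;m*=k
n,l,st,c=cv2.connectedComponentsWithStats(m);i=1+np.argmax(st[1:,4]);print(st[i])
H=cv2.convexHull(np.argwhere(l==i)[:,::-1].astype(np.int32))[:,0];W=np.array([at(q,u,.052)[:2] for u in H])
r=least_squares(lambda c:np.hypot(*(W-c[:2]).T)-c[2],[.567,.183,.08],loss="soft_l1",f_scale=.002);print(r.x)
mo=orange(q,(160,218,210,245));print(mo.sum(),fit(q,mo,.012,.05,(.052,.114),(.49,.17,.12)))
```

```text
[[0.4927 0.1797]
 [0.6505 0.1905]
 [0.5775 0.1087]
 [0.5165 0.1307]
 [0.6363 0.139 ]]
[0.57188422 0.18808941] [0.57195281 0.18715844 0.07926857]
[ 135  155   87   85 4216]
[0.58172515 0.1823578  0.10244812]Traceback (most recent call last):
  File "<stdin>", line 11, in <module>
  File "h.py", line 15, in orange
    n,l,s,c=cv2.connectedComponentsWithStats(m);i=1+np.argmax(s[1:,4]);return (l==i).astype(np.uint8)
                                                    ~~~~~~~~~^^^^^^^^^
    return _wrapfunc(a, 'argmax', axis=axis, out=out, **kwds)
    return bound(*args, **kwds)
ValueError: attempt to get argmax of an empty sequence
```

Plate centre is about (0.572, 0.187), with a fitted rim radius of 79 mm against the true 80. In the picture the rim is at columns 261–414 with its bottom at row 109, and the handle is on the left. Next I move over it for the pour.

Call:
carry_out(plan=[[-1,0.2,0.1,0,0,0,0],[-1,0.4,0.1,0.2,0,0,0],[-1,0.6,0.1,0.4,0,0,0],[-1,0.7,0.1,0.6,0,0,0],[-1,0.7,0.1,0.8,0,0,0],[-1,0.6,0.1,0.8,0,0,0],[-1,0.4,0.1,0.8,0,0,0],[-1,0.3,0.1,0.6,0,0,0],[-1,0.2,0.05,0.5,0,0,0],[-1,0,0,0.4,0,0,0],[-1,0,0,0.2,0,0,0],[-1,0,0,0,0,0,0]])

```text
time_s: 12.27
tcp_pos: [0.5776, 0.0955, 0.1334]
ee_rot: [-2.142, -2.297, 0.002]
force: [-0.2, -0.1, -2.6]
width: 0.132
grasp_force: 40.0
```

Call:
carry_out(plan=[[-1,0,0,0,0,0,0],[-1,0,0,0,0,0,0],[-1,0,0,0,0,0,0]])

```text
time_s: 12.52
tcp_pos: [0.5791, 0.0953, 0.1358]
ee_rot: [2.142, 2.296, 0.002]
force: [-0.5, 0.2, -3.0]
width: 0.13
grasp_force: 40.0
```

Call:
carry_out(plan=[[-1,0.04,0,0.03,0,-0.2,0],[-1,0.04,0,0.03,0,-0.2,0],[-1,0.04,0,0.03,0,-0.2,0],[-1,0.04,0,0.03,0,-0.2,0],[-1,0.04,0,0.03,0,-0.2,0],[-1,0.04,0,0.03,0,-0.2,0],[-1,0.04,0,0.03,0,-0.2,0]])

```text
time_s: 13.1
tcp_pos: [0.5778, 0.1028, 0.1288]
ee_rot: [2.069, 2.22, -0.147]
force: [-0.4, -0.9, -3.1]
width: 0.126
grasp_force: 40.0
```

Call:
carry_out(plan=[[-1,0.02,0,-0.02,0,-0.1,0],[-1,0.02,0,-0.02,0,-0.1,0],[-1,0.02,0,-0.02,0,-0.1,0],[-1,0.02,0,-0.02,0,-0.1,0],[-1,0.02,0,-0.02,0,-0.1,0],[-1,0.02,0,-0.02,0,-0.1,0],[-1,0.02,0,-0.02,0,-0.1,0],[-1,0.02,0,-0.02,0,-0.1,0],[-1,0.02,0,-0.02,0,-0.1,0],[-1,0.02,0,-0.02,0,-0.1,0],[-1,0.02,0,-0.02,0,-0.1,0],[-1,0.02,0,-0.02,0,-0.1,0]])

```text
time_s: 14.1
tcp_pos: [0.5773, 0.1095, 0.1337]
ee_rot: [2.004, 2.15, -0.263]
force: [-0.3, 0.1, -2.6]
width: 0.128
grasp_force: 40.0
```

Run:
```python
from h import *
s=get_state();R=Ro.from_rotvec(s["ee_rot"]).as_matrix();print(s["tcp_pos"],R[:,2],s["joint_pos"].round(2),s["force"])
p=read_camera("scene");cv2.imwrite("pics/s4.png",cv2.resize(p["img"][160:320,280:480],None,fx=3.5,fy=3.5))
for r in outline_of(p,"ball"): print(r["p"],r["extent"])
```

```text
[0.57733617 0.10949931 0.13371376] [ 0.01810091 -0.25736479 -0.96614477] [ 0.12  0.31  1.6  -0.27  1.25  0.14] [-0.28480817  0.14795549 -2.60309972]
```

Call:
carry_out(plan=[[-1,0.02,0,-0.02,0,-0.1,0],[-1,0.02,0,-0.02,0,-0.1,0],[-1,0.02,0,-0.02,0,-0.1,0],[-1,0.02,0,-0.02,0,-0.1,0],[-1,0.02,0,-0.02,0,-0.1,0],[-1,0.02,0,-0.02,0,-0.1,0],[-1,0.02,0,-0.02,0,-0.1,0],[-1,0.02,0,-0.02,0,-0.1,0]])

```text
time_s: 14.87
tcp_pos: [0.5771, 0.1145, 0.1365]
ee_rot: [1.959, 2.101, -0.337]
force: [-0.4, 0.3, -1.8]
width: 0.129
grasp_force: 40.0
```

Run:
```python
from h import *
s=get_state();print(s["force"])
p=read_camera("scene");cv2.imwrite("pics/s5.png",cv2.resize(p["img"][160:310,290:460],None,fx=4,fy=4))
for pic in (p,read_camera("top")):
  for r in outline_of(pic,"ball"): print(r["p"],r["extent"],at(pic,r["extent"][:2],.038))
```

```text
[-0.35863707  0.33569197 -1.77695208]
0.65 [364.9, 215.0, 62.1, 42.4] [0.55966496 0.23189035 0.038     ]
0.51 [479.6, 207.8, 46.9, 80.2] [ 0.53042065 -0.43795246  0.038     ]
```

View pics/s5.png

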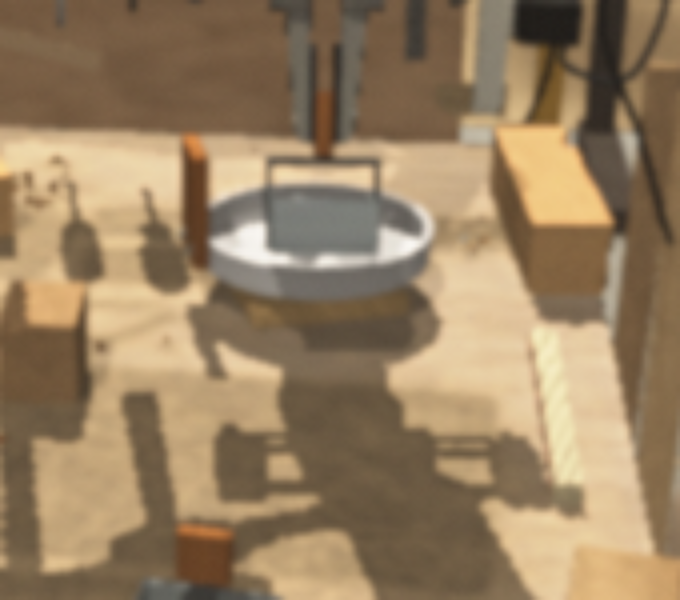

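The picture shows the tray tipped over the plate, with the ball hidden behind it. The load fell by about 1 N, which suggests the ball left. I'll tip a little further, pause, then level while lifting.

Call:
carry_out(plan=[[-1,0.03,0,-0.03,0,-0.15,0],[-1,0.03,0,-0.03,0,-0.15,0],[-1,0.03,0,-0.03,0,-0.15,0],[-1,0.03,0,-0.03,0,-0.15,0],[-1,0.03,0,-0.03,0,-0.15,0],[-1,0.03,0,-0.03,0,-0.15,0],[-1,0,0,0,0,0,0],[-1,0,0,0,0,0,0],[-1,0,0,0,0,0,0],[-1,0,0,0,0,0,0],[-1,0,0,0,0,0,0],[-1,0,0,0,0,0,0]])

```text
time_s: 16.07
tcp_pos: [0.5766, 0.12, 0.139]
ee_rot: [1.908, 2.046, -0.416]
force: [0.4, -0.3, -2.2]
width: 0.129
grasp_force: 40.0
```

Run:
```python
from h import *
for i in range(3):
    print(get_state()["force"]);
    p=read_camera("wrist")
    for r in outline_of(p,"ball"): print(r["p"],r["extent"])
cv2.imwrite("pics/w6.png",p["img"])
s=get_state();R=Ro.from_rotvec(s["ee_rot"]).as_matrix();print(s["tcp_pos"],R)
```

```text
[ 0.37565948 -0.29622147 -2.16321215]
0.81 [316.6, 101.3, 42.1, 46.5]
[-0.68698942 -0.46536575 -1.72101085]
0.92 [314.8, 99.2, 41.0, 48.1]
[ 0.26216516 -0.16494305 -2.98287826]
0.76 [316.7, 97.5, 45.2, 51.2]
[0.57660226 0.12015986 0.13888354] [[-6.34461879e-02  9.97558399e-01  2.91859972e-02]
 [ 9.06771842e-01  6.98371970e-02 -4.15797537e-01]
 [-4.16820593e-01  8.42717755e-05 -9.08988771e-01]]
```

View pics/w6.png

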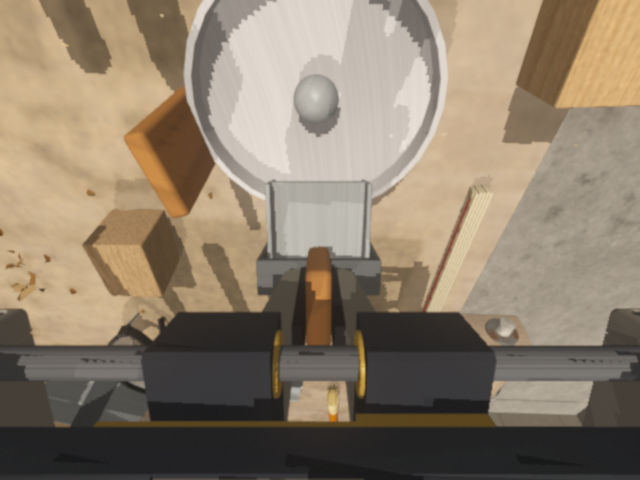

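Ball is in the plate at 316,99 and the tray is empty. I'll lift and level the tray.

Call:
carry_out(plan=[[-1,-0.2,0,-0.4,0,0,0],[-1,-0.33,0,-0.73,0,0,0],[-1,-0.33,0,-0.73,0,0,0],[-1,-0.33,0,-0.73,0,0,0],[-1,-0.33,0,-0.73,0,0,0],[-1,-0.3,0,-0.4,0,0.6,0],[-1,-0.4,0,0,0,0.7,0],[-1,-0.6,0,0,0,0.7,0],[-1,-0.8,0,0,0,0.7,0],[-1,-1,0,0,0,0.7,0],[-1,-1,-0.2,0,0,0.6,0],[-1,-1,-0.2,0,0,0.3,0]])

```text
time_s: 17.37
tcp_pos: [0.5753, -0.0027, 0.2641]
ee_rot: [2.142, 2.296, 0.004]
force: [0.7, -0.4, -1.3]
width: 0.127
grasp_force: 40.0
```

Call:
carry_out(plan=[[-1,-1,-0.3,0,0,0,0],[-1,-0.6,-0.2,0,0,0,0],[-1,0,0,0,0,0,0],[-1,0,0,0,0,0,0]])

```text
time_s: 17.7
tcp_pos: [0.5653, -0.0418, 0.2628]
ee_rot: [2.143, 2.296, 0.001]
force: [0.3, 1.2, -2.3]
width: 0.128
grasp_force: 40.0
```

Run:
```python
from h import *
s=get_state();R=Ro.from_rotvec(s["ee_rot"]).as_matrix();print(s["tcp_pos"],R.round(4))
d=np.array([.53,-.11,.070])-s["tcp_pos"];print(R.T@d/.025)
p=read_camera("scene")
for r in outline_of(p,"ball"): print(r["p"],r["extent"],at(p,r["extent"][:2],.038))
```

```text
[ 0.56528736 -0.04180134  0.26275735] [[-6.860e-02  9.976e-01  7.000e-04]
 [ 9.976e-01  6.860e-02 -1.000e-04]
 [-2.000e-04  7.000e-04 -1.000e+00]]
[-2.62325232 -1.60083577  7.7096377 ]
0.48 [367.2, 220.1, 10.6, 14.3] [0.56808516 0.19524988 0.038     ]
```

Call:
carry_out(plan=[[-1,-0.4,-0.3,0.5,0,0,0],[-1,-0.7,-0.4,1,0,0,0],[-1,-0.7,-0.4,1,0,0,0],[-1,-0.5,-0.3,1,0,0,0],[-1,-0.3,-0.2,1,0,0,0],[-1,0,0,1,0,0,0],[-1,0,0,1,0,0,0],[-1,0,0,0.6,0,0,0],[-1,0,0,0.3,0,0,0],[-1,0,0,0.15,0,0,0],[-1,0,0,0.1,0,0,0],[-1,0,0,0.05,0,0,0]])

```text
time_s: 18.8
tcp_pos: [0.5309, -0.1088, 0.0704]
ee_rot: [2.14, 2.298, 0.001]
force: [-1.2, -0.2, -1.6]
width: 0.125
grasp_force: 40.0
```

Call:
carry_out(plan=[[-1,0,0,0.04,0,0,0],[-1,0,0,0,0,0,0]])

```text
time_s: 18.97
tcp_pos: [0.5307, -0.1091, 0.0693]
ee_rot: [2.141, 2.297, 0.001]
force: [0.1, -0.4, -2.5]
width: 0.131
grasp_force: 40.0
```

Call:
carry_out(plan=[[-1,0,0,0.04,0,0,0],[-1,0,0,0.03,0,0,0],[-1,0,0,0,0,0,0],[-1,0,0,0,0,0,0]])

```text
time_s: 19.3
tcp_pos: [0.5307, -0.1092, 0.0678]
ee_rot: [2.141, 2.297, 0.001]
force: [-0.5, 1.7, 5.9]
width: 0.129
grasp_force: 40.0
```

On the bench. I'll open half way, then lift.

Call:
carry_out(plan=[[-0.2,0,0,0,0,0,0],[-0.2,0,0,0,0,0,0],[-0.2,0,0,0,0,0,0],[-0.2,0,0,0,0,0,0],[-0.2,0,0,0,0,0,0],[-0.2,0,0,-0.4,0,0,0],[-0.2,0,0,-0.8,0,0,0],[-0.2,0,0,-1,0,0,0],[-0.2,0,0,-1,0,0,0],[-0.2,0,0,-1,0,0,0],[-0.2,0,0,-1,0,0,0],[-0.2,0,0,-1,0,0,0]])

```text
time_s: 20.3
tcp_pos: [0.5299, -0.1088, 0.2238]
ee_rot: [2.142, 2.297, 0.0]
force: [-0.2, 0.5, -0.5]
width: 0.398
grasp_force: 0.0
```

Call:
carry_out(plan=[[-0.2,0.4,-0.3,-1,0,0,0],[-0.2,1,-0.6,-1,0,0,0],[-0.2,1,-0.6,0,0,0,0],[-0.2,1,-0.6,0,0,0,0],[-0.2,1,-0.6,0,0,0,0],[-0.2,1,-0.4,0,0,0,0],[-0.2,1,0,0,0,0,0],[-0.2,1,0,0,0,0,0],[-0.2,0,0,0,0,0,0],[-0.2,0,0,0,0,0,0]])

```text
time_s: 21.13
tcp_pos: [0.4396, 0.0708, 0.2724]
ee_rot: [2.139, 2.3, 0.0]
force: [0.2, -0.2, 0.4]
width: 0.399
grasp_force: 0.0
```

Run:
```python
from h import *
s,p=wrist();cv2.imwrite("pics/w7.png",p["img"]);print(s["tcp_pos"],proj(p,(.49,.167,.114)),proj(p,(.53,-.11,.101)))
for n in("dish","ball","tray","dish_handle"):
  for r in outline_of(p,n)[:2]: print(n,round(r["p"],2),np.round(r["extent"]),circ(p,r["region"]) if n=="dish" else at(p,r["extent"][:2],.038))
```

```text
[0.43957788 0.07084087 0.27238039] [377.77758519 128.51264544] [381.88206084 374.60516003]
dish 0.94 [437. 114. 154. 154.] [0.56939178 0.18861479 0.07955933]
dish 0.53 [353. 321.  12.  41.] [ 0.60123606 -0.05147217  0.11057387]
ball 0.98 [439. 117.  26.  26.] [0.57155897 0.19022164 0.038     ]
tray 0.82 [366. 406.  46.  28.] [ 0.53094137 -0.2107361   0.038     ]
tray 0.68 [365. 343.  29.  88.] [ 0.51767888 -0.10840265  0.038     ]
dish_handle 0.84 [435. 112. 156. 149.] [0.56668947 0.19508979 0.038     ]
```

View pics/w7.png

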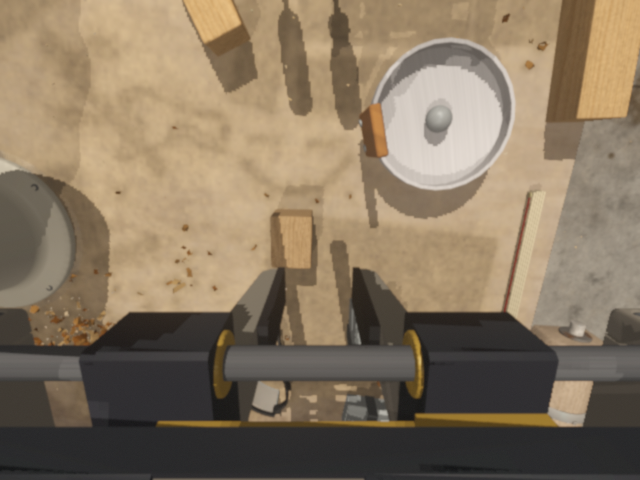

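The plate is fully in view, with the ball at its centre (438,117) and the handle at 376,131. I'll fit the handle.

Run:
```python
from h import *
s,p=wrist()
m=orange(p,(352,90,395,165));print(m.sum(),cv2.boundingRect(m));v,f=fit(p,m,.012,.05,(.052,.114),(.489,.167,.15));print(v,f)
r=outline_of(p,"dish")[0];c=circ(p,r["region"]);print(c)
cn=cv2.minAreaRect(cv2.findContours(m,0,1)[0][0]);print(cn)
d=c[:2]-v[:2];print("yaw from centres",np.arctan2(d[1],d[0]),np.hypot(*d))
```

```text
573 (368, 102, 19, 53)
[0.48930215 0.1658245  0.24702925] -0.46890343698854337
[0.56988414 0.188677   0.0800562 ]
((376.9620666503906, 128.0806884765625), (51.869712829589844, 11.768342971801758), 81.46923065185547)
yaw from centres 0.2763375615103938 0.08375974895505776
```

Call:
carry_out(plan=[[-0.2,0.4,0.2,0,0,0,0],[-0.2,0.8,0.5,0,0,0,0],[-0.2,0.9,0.6,0.4,0,0,0],[-0.2,0.8,0.5,0.6,0,0,0],[-0.2,0.5,0.3,0.6,0,0,0],[-0.2,0.3,0.2,0.4,0,0,-0.5],[-0.2,0,0,0,0,0,-0.6],[-0.2,0,0,0,0,0,-0.5],[-0.2,0,0,0,0,0,-0.2],[-0.2,0,0,0,0,0,0],[-0.2,0,0,0,0,0,0]])

```text
time_s: 22.4
tcp_pos: [0.4908, 0.1667, 0.2218]
ee_rot: [1.928, 2.48, 0.0]
force: [0.6, -0.0, 0.5]
width: 0.398
grasp_force: 0.0
```

Run:
```python
from h import *
s,p=wrist();cv2.imwrite("pics/w8.png",p["img"]);print(s["tcp_pos"],s["ee_rot"],s["joint_pos"].round(2))
print([proj(p,X).round(0) for X in boxpts(.012,.05,(.114,),(.4895,.168),.25)])
r=outline_of(p,"dish")[0];c=circ(p,r["region"]);print(c,r["extent"])
h=cv2.cvtColor(p["img"],cv2.COLOR_BGR2HSV);m=orange(p,(200,100,440,345));print(m.sum(),cv2.boundingRect(m),cv2.minAreaRect(max(cv2.findContours(m,0,1)[0],key=cv2.contourArea)))
```

```text
[0.49080313 0.1667422  0.2218139 ] [1.92849083e+00 2.47980255e+00 4.67597454e-04] [ 0.09  0.01  1.75  0.    1.39 -0.15]
[array([309., 262.]), array([309., 206.]), array([323., 262.]), array([323., 206.])]
[0.56959547 0.18898371 0.07952191] [391.6, 214.4, 165.1, 146.6]
708 (311, 198, 14, 66) ((316.6688537597656, 230.54261779785156), (65.17076873779297, 11.933035850524902), 87.0643310546875)
```

View pics/w8.png

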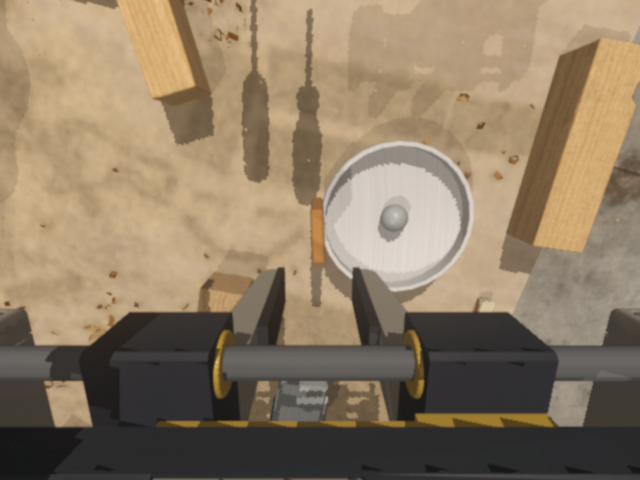

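Call:
carry_out(plan=[[-0.2,0,0,0.4,0,0,-0.3],[-0.2,0,0,0.8,0,0,0],[-0.2,0,0,1,0,0,0],[-0.2,0,0,1,0,0,0],[-0.2,0,0,1,0,0,0],[-0.2,0,0,0.8,0,0,0],[-0.2,0,0,0.6,0,0,0],[-0.2,0,0,0.4,0,0,0],[-0.2,0,0,0,0,0,0],[-0.2,0,0,0,0,0,0]])

```text
time_s: 23.33
tcp_pos: [0.4907, 0.1665, 0.0719]
ee_rot: [-1.89, -2.509, 0.0]
force: [0.1, 0.7, 1.5]
width: 0.398
grasp_force: 0.0
```

Call:
carry_out(plan=[[-0.6,0,0,0,0,0,0],[-0.6,0,0,0,0,0,0],[-0.65,0,0,0,0,0,0],[-0.7,0,0,0,0,0,0],[-0.75,0,0,0,0,0,0],[-0.8,0,0,0,0,0,0],[-1,0,0,0,0,0,0],[-1,0,0,0,0,0,0],[-1,0,0,0,0,0,0]], force=15)

```text
time_s: 24.08
tcp_pos: [0.4905, 0.1665, 0.0722]
ee_rot: [-1.889, -2.51, 0.001]
force: [-4.5, -1.1, 4.9]
width: 0.131
grasp_force: 15.0
```

Call:
carry_out(plan=[[-1,0,0,0,0,0,0],[-1,0,0,0,0,0,0],[-1,0,0,0,0,0,0],[-1,0,0,0,0,0,0]], force=60)

```text
time_s: 24.42
tcp_pos: [0.4905, 0.1665, 0.0722]
ee_rot: [-1.889, -2.51, 0.001]
force: [-4.0, -0.9, 5.1]
width: 0.125
grasp_force: 60.0
```

```bash
cat > b.py <<'E'
from h import *
s,p=wrist();print(s["tcp_pos"],s["ee_rot"],s["joint_pos"].round(2),s["wrist_torque"])
print("ball wrist",[(round(r["p"],2),np.round(r["extent"])) for r in outline_of(p,"ball")[:1]],"dish",[np.round(r["extent"]) for r in outline_of(p,"dish")[:1]])
q=read_camera("scene")
for n in("ball","dish"): print(n,[(round(r["p"],2),np.round(r["extent"])) for r in outline_of(q,n)[:1]])
cv2.imwrite("pics/last_w.png",p["img"]);cv2.imwrite("pics/last_s.png",q["img"])
E
python3 b.py
```

```text
[0.49053619 0.16650356 0.07220165] [-1.88938623e+00 -2.50979492e+00  5.07295467e-04] [ 0.09  0.17  1.88 -0.    1.09 -0.19] [-0.11327608  0.46413348  0.07635394]
ball wrist [(0.92, array([446., 266.,  46.,  46.]))] dish [array([447., 240., 282., 208.])]
ball [(0.58, array([368., 220.,  11.,  12.]))]
dish [(0.63, array([365., 215.,  62.,  38.]))]
```

Call:
carry_out(plan=[[-1,0,0,-0.04,0,0,0],[-1,0,0,-0.06,0,0,0],[-1,0,0,-0.1,0,0,0],[-1,0,0,-0.1,0,0,0],[-1,0,0,-0.1,0,0,0],[-1,0,0,-0.1,0,0,0],[-1,0,0,-0.1,0,0,0],[-1,0,0,0,0,0,0],[-1,0,0,0,0,0,0],[-1,0,0,0,0,0,0],[-1,0,0,0,0,0,0]])

```text
time_s: 25.63
tcp_pos: [0.4905, 0.1665, 0.0865]
ee_rot: [-1.89, -2.509, 0.0]
force: [-0.4, 0.3, -3.0]
width: 0.125
grasp_force: 60.0
```

```bash
python3 b.py; python3 b.py | head -3
```

```text
[0.49047765 0.1664946  0.08652313] [-1.88955695e+00 -2.50949112e+00  3.72851728e-04] [ 0.09  0.15  1.87 -0.    1.12 -0.19] [-0.11479918  0.1537636  -0.00222971]
ball wrist [(0.75, array([447., 267.,  48.,  44.]))] dish [array([447., 240., 287., 209.])]
ball []
dish [(0.71, array([366., 211.,  67.,  42.]))]
[0.4905621  0.16652826 0.08661377] [-1.88964242e+00 -2.50959140e+00  1.53919542e-04] [ 0.09  0.15  1.87  0.    1.12 -0.19] [-0.07972144  0.17698861 -0.01824422]
ball wrist [(0.83, array([446., 268.,  45.,  47.]))] dish [array([447., 241., 282., 205.])]
ball [(0.48, array([366., 210.,  64.,  41.]))]
```

Ball steady, plate rigid in the grip. I'll lift to about 10 cm.

Call:
carry_out(plan=[[-1,0,0,-0.1,0,0,0],[-1,0,0,-0.2,0,0,0],[-1,0,0,-0.3,0,0,0],[-1,0,0,-0.4,0,0,0],[-1,0,0,-0.5,0,0,0],[-1,0,0,-0.5,0,0,0],[-1,0,0,-0.5,0,0,0],[-1,0,0,-0.4,0,0,0],[-1,0,0,-0.3,0,0,0],[-1,0,0,-0.2,0,0,0],[-1,0,0,-0.1,0,0,0],[-1,0,0,0,0,0,0]])

```text
time_s: 27.23
tcp_pos: [0.4908, 0.1666, 0.1746]
ee_rot: [1.889, 2.509, 0.001]
force: [-0.0, 1.4, -3.6]
width: 0.13
grasp_force: 60.0
```

```bash
python3 b.py
```

```text
[0.49081679 0.16655354 0.17462767] [1.88946090e+00 2.50930698e+00 7.28272014e-04] [ 0.09  0.04  1.8   0.    1.3  -0.19] [-0.06773386  0.11115697 -0.00996308]
ball wrist [(0.71, array([448., 266.,  52.,  45.]))] dish [array([446., 241., 286., 210.])]
ball [(0.54, array([368., 183.,  15.,  10.]))]
dish [(0.84, array([368., 179.,  69.,  42.]))]
```

Call:
carry_out(plan=[[-1,-0.033,0,0,0,0,-0.1],[-1,-0.066,0,0,0,0,-0.2],[-1,-0.1,0,0,0,0,-0.3],[-1,-0.133,0,0,0,0,-0.4],[-1,-0.133,0,0,0,0,-0.4],[-1,-0.133,0,0,0,0,-0.4],[-1,-0.133,0,0,0,0,-0.4],[-1,-0.133,0,0,0,0,-0.4],[-1,-0.133,0,0,0,0,-0.4],[-1,-0.133,0,0,0,0,-0.4],[-1,-0.133,0,0,0,0,-0.4],[-1,-0.133,0,0,0,0,-0.4]])

```text
time_s: 28.53
tcp_pos: [0.5065, 0.1353, 0.1741]
ee_rot: [1.321, 2.85, -0.0]
force: [-0.1, -0.0, -3.3]
width: 0.126
grasp_force: 60.0
```

```bash
echo 'R=Ro.from_rotvec(s["ee_rot"]).as_matrix();print("centre",s["tcp_pos"]+.083*R[:,1],"yaw",np.arctan2(R[1,1],R[0,1]),"tilt",R[:,2])' >> b.py; python3 b.py
```

```text
[0.50649073 0.13527252 0.17414775] [ 1.32079600e+00  2.85035179e+00 -3.13839469e-04] [ 0.03  0.06  1.78 -0.    1.3  -0.67] [-0.15237571  0.09847254 -0.01202663]
ball wrist [(0.73, array([446., 267.,  46.,  45.]))] dish [array([446., 243., 285., 208.])]
ball [(0.66, array([368., 184.,  10.,  16.]))]
dish [(0.91, array([370., 179.,  61.,  36.]))]
centre [0.5698148  0.18892942 0.17413602] yaw 0.7029466029604561 tilt [ 2.19521460e-06 -2.21228258e-04 -9.99999976e-01]
```

Call:
carry_out(plan=[[-1,-0.066,0,0,0,0,-0.2],[-1,-0.1,0,0,0,0,-0.3],[-1,-0.133,0,0,0,0,-0.4],[-1,-0.133,0,0,0,0,-0.4],[-1,-0.133,0,0,0,0,-0.4],[-1,-0.133,0,0,0,0,-0.4],[-1,-0.133,0,0,0,0,-0.4],[-1,-0.133,0,0,0,0,-0.4],[-1,-0.133,0,0,0,0,-0.4],[-1,-0.133,0,0,0,0,-0.4],[-1,-0.133,0,0,0,0,-0.4],[-1,-0.133,0,0,0,0,-0.4]])

```text
time_s: 29.83
tcp_pos: [0.5358, 0.1126, 0.1742]
ee_rot: [0.652, 3.073, -0.0]
force: [-0.5, 0.2, -2.8]
width: 0.126
grasp_force: 60.0
```

Call:
carry_out(plan=[[-1,-0.133,0,0,0,0,-0.4],[-1,-0.133,0,0,0,0,-0.4],[-1,-0.133,0,0,0,0,-0.4],[-1,-0.133,0,0,0,0,-0.4],[-1,-0.133,0,0,0,0,-0.4],[-1,-0.133,0,0,0,0,-0.4],[-1,-0.133,0,0,0,0,-0.4],[-1,-0.133,0,0,0,0,-0.4],[-1,-0.133,0,0,0,0,-0.4],[-1,-0.133,0,0,0,0,-0.4],[-1,-0.133,0,0,0,0,-0.4],[-1,-0.133,0,0,0,0,-0.4]])

```text
time_s: 30.83
tcp_pos: [0.5746, 0.1048, 0.1742]
ee_rot: [-0.098, 3.14, -0.0]
force: [0.1, -0.2, -2.5]
width: 0.131
grasp_force: 60.0
```

Call:
carry_out(plan=[[-1,-0.133,0,0,0,0,-0.4],[-1,-0.133,0,0,0,0,-0.4],[-1,-0.1,0,0,0,0,-0.3],[-1,-0.066,0,0,0,0,-0.2],[-1,-0.066,0,0,0,0,-0.2],[-1,-0.033,0,0,0,0,-0.1],[-1,-0.033,0,0,0,0,-0.1],[-1,0,0,0,0,0,0],[-1,0,0,0,0,0,0],[-1,0,0,0,0,0,0],[-1,0,0,0,0,0,0],[-1,0,0,0,0,0,0]])

```text
time_s: 31.83
tcp_pos: [0.5882, 0.1067, 0.1742]
ee_rot: [0.359, -3.121, -0.0]
force: [0.3, 0.2, -2.0]
width: 0.126
grasp_force: 60.0
```

```bash
python3 b.py; python3 b.py
python3 - <<'E'
from h import *
p=read_camera("top")
for r in outline_of(p,"tray"): print(round(r["p"],2),r["extent"])
E
```

```text
[0.58817668 0.10670673 0.1741891 ] [ 3.59189182e-01 -3.12096245e+00 -7.54369688e-05] [-0.02  0.25  1.57  0.    1.32 -1.82] [-0.16874932 -0.13621975  0.01130514]
ball wrist [(0.77, array([445., 268.,  48.,  45.]))] dish [array([447., 241., 287., 206.])]
ball []
dish []
centre [0.56932161 0.18753672 0.17419333] yaw 1.7999665192463825 tilt [-3.40916586e-05  4.44185358e-05 -9.99999998e-01]
[0.58824346 0.10667153 0.17419457] [-3.59182220e-01  3.12094222e+00 -1.27481126e-05] [-0.02  0.25  1.57 -0.    1.32 -1.82] [-0.11930482 -0.19312083  0.05843808]
ball wrist [(0.61, array([446., 268.,  48.,  43.]))] dish [array([447., 243., 284., 210.])]
ball []
dish [(0.91, array([372., 182.,  61.,  33.]))]
centre [0.56938862 0.18750157 0.17419343] yaw 1.7999635887619632 tilt [ 5.02905349e-05 -2.38157540e-06 -9.99999999e-01]
0.75 [419.9, 347.6, 73.6, 89.5]
0.73 [388.9, 211.1, 32.0, 31.9]
0.57 [322.4, 211.0, 48.1, 43.6]
```

View pics/last_s.png

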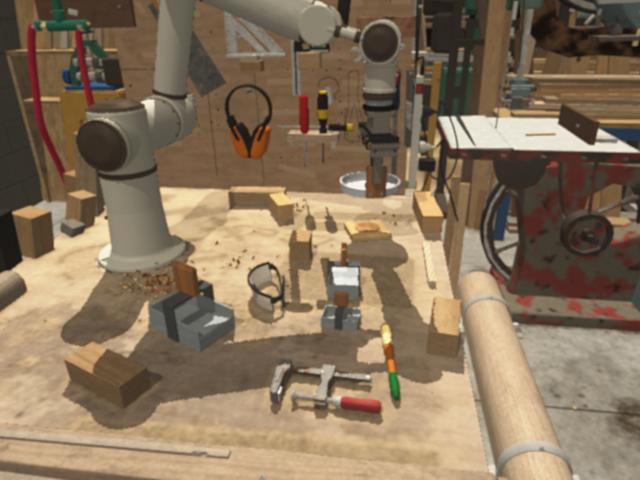

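The scene picture shows the plate held level over the stand (about 370,183), the stand at 367,230 below it and the tray upright at 344,280. A last small turn of 0.05 rad and a pause remain.

Call:
carry_out(plan=[[-1,-0.033,0,0,0,0,-0.1],[-1,-0.066,0,0,0,0,-0.2],[-1,-0.066,0,0,0,0,-0.2],[-1,0,0,0,0,0,0],[-1,0,0,0,0,0,0],[-1,0,0,0,0,0,0],[-1,0,0,0,0,0,0],[-1,0,0,0,0,0,0],[-1,0,0,0,0,0,0],[-1,0,0,0,0,0,0],[-1,0,0,0,0,0,0],[-1,0,0,0,0,0,0]])

```text
time_s: 33.53
tcp_pos: [0.5922, 0.1077, 0.1742]
ee_rot: [-0.437, 3.111, 0.0]
force: [0.1, 0.5, -2.9]
width: 0.125
grasp_force: 60.0
```

Call:
carry_out(plan=[[-1,0,0,0,0,0,0],[-1,0,0,0,0,0,0],[-1,0,0,0,0,0,0],[-1,0,0,0,0,0,0],[-1,0,0,0,0,0,0],[-1,0,0,0,0,0,0],[-1,0,0,0,0,0,0],[-1,0,0,0,0,0,0],[-1,0,0,0,0,0,0],[-1,0,0,0,0,0,0],[-1,0,0,0,0,0,0],[-1,0,0,0,0,0,0]])

```text
time_s: 34.53
tcp_pos: [0.5922, 0.1077, 0.1742]
ee_rot: [0.437, -3.111, -0.0]
force: [0.2, -0.5, -2.9]
width: 0.127
grasp_force: 60.0
```

```bash
python3 b.py; python3 -c "
from workcell import *
print(finish_job())"
```

```text
[0.59222729 0.10767483 0.1741835 ] [ 4.37119367e-01 -3.11100134e+00 -7.44883743e-06] [-0.02  0.26  1.56 -0.    1.32 -1.87] [-0.16153395 -0.20694747 -0.02436949]
ball wrist [(0.83, array([448., 267.,  45.,  48.]))] dish [array([447., 242., 288., 209.])]
ball []
dish [(0.64, array([371., 184.,  62.,  33.]))]
centre [0.56935459 0.18746105 0.17418426] yaw 1.8499838470946173 tilt [-3.24567800e-05  2.28282680e-07 -9.99999999e-01]
the job is handed in; nothing more can be done
None
```

I handed the job in at about 35 s, with no verdict returned: the ball is in the plate, the empty tray stands upright on the bench, and the arm holds the plate level and still about 10 cm above its stand, turned a quarter turn anticlockwise (within about 0.05 rad by my measurements).

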